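# Free a seized display-stand knob and hang up the headband loupe

### The job

The brass knob on the sloping front of the display stand has seized: rock it back and forth in small arcs, to both sides of where it stands, until it breaks free rather than forcing it, then turn it anticlockwise all the way open so that the keepers let go of the headband loupe's feet, leaving the headband standing there meanwhile. Then lift the headband loupe off the stand, hang it upright astride the horizontal bar of the rail, one leg on each side and between the posts, and let go without dropping it. Do not disturb the other things on the shelf.

Things in the scene. Friction and masses are not known exactly. Their poses are not given: they have to be found in the camera images.
- knob (a joint): Angle (rad) of the seized brass knob; about 0 at start, grows anticlockwise seen facing it, open stop at 1.3. At first held by springy stops (not to be forced) from about -0.28 and +0.28, 8 N m per rad. Swings beyond 0.19 to alternate sides (pause 0.2 s at each end) loosen it: after five in order -, +, -, +, - it is free and turns on to 1.3. Then needs 0.15 N m; stays where left.
- knob_grip (a point): On the knob's turning axis, in its upright grip bar; turns with it. z = turning axis, out of the stand's slope, 28 degrees from vertical, leaning to the stand's front; x along the grip bar (62 mm), y across it (14 mm). The bar rises 36 mm from a round base 52 mm across; this point is 22 mm above the base's face, 14 mm below the bar's end.
- stand: Wooden display stand, fixed; origin on the table, x from its sloping front (which faces the robot's left) to its back, z up. Plinth from x -30 to 85 mm, 200 mm wide, 70 mm high. At x 30 mm on it a steel housing 34 x 40 x 26 mm, whose two keepers reach sideways over the toes of the headband's feet; the knob draws them in 20 mm per rad; past 1.1 rad the feet are clear.
- band_grip (a point): Centre of the black grip block (24 along x, 30 along y, 40 mm tall) on the crown of the headband loupe, 129.5 mm above its soles, 20 mm above the arch's top face. x lies across the arch's 24 mm strip, z up; it stands on the plinth with x about as the stand's x.
- band_crown (a point): Middle of the underside of the headband loupe's crown, 25 mm below band_grip, 104.5 mm above the soles; the axes as for band_grip. This face rests on the bar when it hangs.
- bar_mid (a point): Middle of the hanging rail's horizontal steel bar, on its centre line, 140 mm above the table. x axis along the bar, z up. The bar is 16 mm thick, 200 mm long, with a 14 mm post under it 90 mm to each side of the middle, on a wooden foot 220 x 80 x 12 mm; fixed.
- coinbox: lacquered rosewood coin box, 120 x 170 x 67 mm; bystander. Origin at the centre of its underside.
- tray: silver-plated tray, 100 x 150 x 14 mm, with three coins; bystander. Origin at the centre of its underside.
- loupe: nickel loupe on a round-footed stand, 145 mm tall; bystander. Origin at the centre of its underside.
- capsules: stack of glass coin capsules, 52 mm across, 51 mm tall; bystander. Origin at the centre of its underside.
- slab: clear coin holder upright on a small wooden foot, 95 mm tall; bystander. Origin at the centre of its underside.
- band: The headband loupe: stiff aluminium arch in its y-z plane, 120 mm wide, 149.5 mm tall with its grip block, 0.16 kg; a lens disc outside each leg reaches to y = 93 mm either side. Rubber feet 40 x 33 x 8 mm with toes inward leave a 54 mm opening between them. Origin midway between its soles.
- rail: The whole hanging rail (see bar_mid); origin on the table under the bar's middle, x along the bar.
Not all that is in view belongs to the job. There is more than one size of the rail; the job needs the smaller.

How it is judged:
By the outcome, as a careful person would: the job done as asked, in the order asked, and still so for the second after the job is handed in, with the robot touching nothing.
It also fails if it takes over 61 s, if anything falls off the work surface, if the arm or the gripper's body presses on something with over 40 N, if the wrist force passes 120 N, or if a joint passes its speed limit or range.

### The arm

A 6-joint arm with a two-finger parallel gripper is mounted at the origin on the work surface. World frame = base frame: x ahead of the robot, y to its left, z up, the work surface at z = 0. Lengths are in mm, angles in degrees, forces in N, time in s.
With the tool pointing down it reaches from about 350 to 725 mm from the base axis. Payload 6 kg.
Tool frame: the origin (TCP) lies midway between the tips of the shut fingers; the grasp point (between the pads) lies 19 mm behind it; z points along the fingers, y is the line along which they close (so a half turn about z gives the same grasp; the last joint's range is limited). The gripper opens to 85 mm and grips with 20 to 120 N. Pads are 22 mm wide; open, the fingers measure 114 mm over their backs; the gripper's body (76 mm by 85 mm) begins 54 mm behind the grasp point. The pads swing forward as they close: fully open they stand 13 mm farther back than shut.
Start: joints at [82.374, 2.303, 4.859, 0, -92.561, -19.12], TCP at [269.99, 535.797, 231.261] pointing down, gripper open.
Joint ranges: [-146.85, 146.85], [-73.84, 115.35], [-62.03, 85.46], [-188.31, 113.3], [-161.28, -10.13], [-171.36, 171.36]. Speed limits (degrees/s): [147.25, 147.25, 172.46, 180, 180, 180].

### API

Orientations are given as a 3x3 rotation matrix whose columns are the frame's x, y, z axes.
In Python, from station import env, optics gives the robot as it stands.
- The arm moves only by the shell command python3 -m handwheel 'ROWS' [FORCE]. ROWS is JSON, a list of rows, each a list of 3 entries, a list of its own where there are three numbers: the finger opening in cm, from 0 to 8.54, then the shift along the tool's x, y, z in cm, then the turn about the tool's z in degrees. In form: [[gripper, [tx, ty, tz], spin], ...]. A call has 1 to 12 rows; each row is the pose to reach, as a shift and turn from the pose commanded when the call began, along the tool's axes at that moment; what a row does not reach only later rows make up. A row lasts 1/10 s, in which the tool goes at most 50 mm and 8.59 degrees, less where a joint would pass 70% of its speed; a pose out of reach is approached as far as the arm can. A call with a gripper value outside its range is refused whole. The fingers move at their own pace and stop on an object; FORCE is the grip in N (left out, the last holds). Time passes only in rows, so rows that repeat a pose let the fingers close. It gives the time, the measured TCP pose, the force, the opening and the grip force at its end, in the units of the state.
- env.read_state(): the state, without advancing time (a new reading comes with each control period).
- optics.camera(name): name is "scene" or "top"; returns (picture, depth): 400x640x3 uint8, red, green, blue; 400x640 float32, mm along the optical axis (not along the pixel's ray), 0 where there is no reading.
- optics.camera_model(name): a dict with "fx", "fy", "cx", "cy" (pixels), "camera_from_world" (4x4, takes a point from world to camera coordinates). Camera axes: x right, y down, z forward; pixel columns grow to the right and rows downward; lengths in mm; the calibration is good to about 2 mm. A picture is of the moment at which its call begins. camera_model takes no time and is no camera call.
- env.finish_job(): hands the job in; it is judged then, once.
Trained networks look in the newest picture that a camera, given by its name, has taken for a name from the list of things; names that differ only in an ending like _2 or _b are one class to them, and where a whole thing is asked for, a point or a joint stands for the part that bears it (a point fixed in the world has none). Each returns a list of dicts, best first, with "confidence" (0 to 1); they miss things now and then, are a little off and sometimes report something else, mostly with a low value. They report only what shows in the picture. A call takes as long as a camera call. They do not tell look-alikes from the thing itself.
- optics.spot_in(name, camera): "position" ([x, y, z] in mm, in world coordinates, good to about 4 mm: the middle of the surface that is visible of it).
- optics.outline_of(name, camera): "mask" (400x640 bool, what is visible of it).
- optics.spot_point(name, camera): "position" ([x, y, z] in mm, in world coordinates, good to about 4 mm: a listed point, or the origin of a listed thing).
The state is a dict: "time": time; "q": joint angles; "joint_vel": joint speeds; "joint_torque": joint torques, N m; "tcp_pos": TCP position; "tool_rot": TCP orientation; "ft_force": force on the tool from outside, world axes, zero at the start; "ft_torque": the same for the moment, N m; "grip_width": finger opening in mm; "grasp_force": force on a finger pad.
Only numpy, scipy, OpenCV 4.12 (cv2) and the standard library are available. Lean on these libraries where they do the work, as an engineer would, in place of code of your own. Each camera call takes 0.05 s, during which the arm holds its last target. There are 200 camera calls.

## Working session

There is one attempt and no reset: what is moved stays moved. The work goes in short steps, Python scripts to look and compute and a shell command to move; the robot and the scene stay as the last step left them, time stands still between calls to the robot, and variables do not carry over. Pictures are saved under pics/ and viewed, at most 10 in all, crops included, and the job is handed in when it is done.

```bash
ls; mkdir -p pics; cat > h.py <<'E'
import numpy as np, cv2
from station import env, optics
np.set_printoptions(precision=1,suppress=True)
def proj(p,n):
    m=optics.camera_model(n);c=np.array(m["camera_from_world"])@np.r_[p,1]
    return np.array([m["fx"]*c[0]/c[2]+m["cx"],m["fy"]*c[1]/c[2]+m["cy"]])
def cloud(d,n):
    m=optics.camera_model(n);v,u=np.mgrid[:400,:640]
    c=np.stack([(u-m["cx"])/m["fx"]*d,(v-m["cy"])/m["fy"]*d,d,np.ones_like(d)],-1)
    return (c@np.linalg.inv(np.array(m["camera_from_world"])).T)[...,:3]
E
python3 - <<'E'
from h import *
for n in("scene","top"):
    im,d=optics.camera(n);cv2.imwrite(f"pics/{n}0.png",im[...,::-1]);np.savez(f"{n}0.npz",im=im,d=d)
    for t in ["knob_grip","band_grip","band_crown","bar_mid","stand","rail","coinbox","tray","loupe","capsules","slab","band"]:
        for r in optics.spot_point(t,n): 
            if r["confidence"]>.15: print(n,t,np.array(r["position"]),round(r["confidence"],2),proj(r["position"],n))
s=env.read_state();print(s["time"],s["tool_rot"])
E
```

```text
pics
scene knob_grip [ 626.7 -114.8   87. ] 0.78 [324.1 258.5]
scene band_grip [ 614.8 -196.9  196.9] 0.56 [300.8 247.8]
scene band_crown [ 612.2 -193.6  175.4] 0.74 [301.1 251.6]
scene bar_mid [264.8 267.2 187.3] 0.93 [324.9 131.2]
scene bar_mid [639.1 194.5 140.6] 0.62 [392.1 197.3]
scene stand [ 616.4 -165.8    2.6] 0.69 [309.7 283.2]
scene rail [640.8 197.5   0.1] 0.61 [387.5 226.2]
scene rail [264.3 268.1  -4.3] 0.56 [324.  170.5]
scene coinbox [ 462.6 -483.7   -7.9] 0.82 [193.3 319.9]
scene tray [379.7   7.4  -0.6] 0.86 [297.3 216.4]
scene loupe [ 648.4 -443.5   -0.6] 0.96 [244.5 353. ]
scene capsules [696.6   3.8  -1. ] 0.79 [364.9 267. ]
scene slab [651.2 447.9   3.1] 0.85 [429.3 193. ]
scene band [ 612.5 -197.6   69.6] 0.64 [300.9 275.5]
scene band [ 646.8 -443.6   -0.3] 0.58 [244.1 352.6]
top knob_grip [ 626.4 -109.5   85. ] 0.49 [340.  149.1]
top band_grip [ 613.  -199.5  197.1] 0.88 [367.4 145.5]
top band_crown [ 612.8 -198.8  171.7] 0.86 [366.5 147.2]
top bar_mid [266.3 266.3 188.3] 0.9 [233.8 246.5]
top bar_mid [642.  198.2 141.3] 0.65 [255.7 142.3]
top stand [ 615.9 -166.5   -0.7] 0.82 [353.5 156.5]
top rail [640.7 198.9  -1.5] 0.83 [259.5 151.2]
top rail [261.9 271.8  -1.1] 0.61 [239.8 249.4]
top coinbox [ 463.4 -482.6   -1.6] 0.71 [436.1 194.5]
top tray [376.6  10.8  -1.1] 0.64 [308.6 218.4]
top loupe [ 643.9 -446.8   -3.6] 0.83 [424.8 149. ]
top loupe [ 609.9 -199.    66.1] 0.59 [363.6 154.3]
top capsules [694.6   2.1  -2.2] 0.74 [310.  137.3]
top slab [651.1 450.2   3.2] 0.79 [194.4 148.9]
top slab [374.7   8.2  -1.3] 0.17 [309.2 218.9]
top band [ 608.9 -198.4   68.5] 0.69 [363.5 154.4]
1.3 [[ 0.9 -0.5 -0. ]
 [-0.5 -0.9 -0. ]
 [ 0.   0.  -1. ]]
```

```bash
python3 - <<'E'
from h import *
a=np.load("scene0.npz");b=np.load("top0.npz")
t=cv2.resize(b["im"][100:280,170:460],None,fx=2.75,fy=2.75,interpolation=cv2.INTER_CUBIC)
cv2.imwrite("pics/top1.png",t[...,::-1])
s=cv2.resize(a["im"][170:330,220:440],None,fx=3.6,fy=3.6,interpolation=cv2.INTER_CUBIC)
cv2.imwrite("pics/sc1.png",s[...,::-1])
# heights
for n,z in(("scene",a),("top",b)):
    P=cloud(z["d"],n);ok=z["d"]>0
    def box(lo,hi): return P[ok&np.all((P>lo)&(P<hi),-1)]
    def line(Q,l):
        m=Q.mean(0);w=np.linalg.svd(Q[:,:2]-m[:2],full_matrices=False)
        print(n,l,len(Q),m,Q.min(0),Q.max(0),"ang",np.degrees(np.arctan2(w[2][0,1],w[2][0,0])),w[1])
    line(box([500,80,125],[780,320,160]),"bar")
    line(box([520,-300,125],[720,-140,172]),"arch")
    line(box([520,-300,178],[720,-140,215]),"gripblk")
    line(box([590,-150,83],[670,-70,115]),"knob")
    Q=box([500,-240,66],[720,-135,74]);line(Q,"plinthtop")
    Q=box([500,-300,20],[720,-60,60]);print(n,"plinth sides",len(Q),Q.min(0),Q.max(0))
E
```

```text
scene bar 221 [645.8 185.6 146.3] [600.  102.2 125.3] [683.5 291.6 154.5] ang -68.61152477577242 [909.   66.5]
scene arch 245 [ 639.4 -203.3  148.4] [ 525.1 -220.   125. ] [ 701.9 -174.1  171.9] ang -11.254573039691374 [789.  102.4]
scene gripblk 145 [ 621.7 -201.7  191.3] [ 585.2 -210.8  178. ] [ 645.2 -187.7  214.6] ang 12.10788032328248 [153.6  70.8]
scene knob 184 [ 627.5 -116.9   97.1] [ 603.2 -144.7   83. ] [653.  -87.2 114.6] ang 46.923745333648135 [239.4  65.8]
scene plinthtop 945 [ 622.5 -203.9   71. ] [ 502.8 -239.7   66. ] [ 719.8 -135.1   74. ] ang 5.7298260880425955 [2049.6  809.8]
scene plinth sides 747 [ 502.5 -271.    20. ] [719.6 -79.   60. ]
top bar 245 [639.9 195.6 145.7] [599.2 102.5 125.7] [681.7 289.6 158.2] ang 111.40561611164149 [912.4  71.1]
top arch 127 [ 597.8 -193.4  152.7] [ 522.7 -219.   125.5] [ 696.5 -172.5  171.8] ang 167.2873977014667 [590.7  72.4]
top gripblk 56 [ 604.5 -192.5  193.5] [ 576.  -210.3  178.5] [ 641.  -181.3  215. ] ang 170.6561138741193 [126.9  55.7]
top knob 74 [ 624.8 -114.7   99.5] [ 602.5 -143.1   83.9] [652.5 -87.4 114.8] ang -131.79737161486213 [167.1  54.8]
top plinthtop 550 [ 605.2 -187.2   70. ] [ 504.  -239.8   66. ] [ 718.7 -135.1   74. ] ang -177.9419950979844 [1437.3  728.3]
top plinth sides 418 [ 500.4 -263.7   20.4] [711.4 -80.1  60. ]
```

View pics/top1.png

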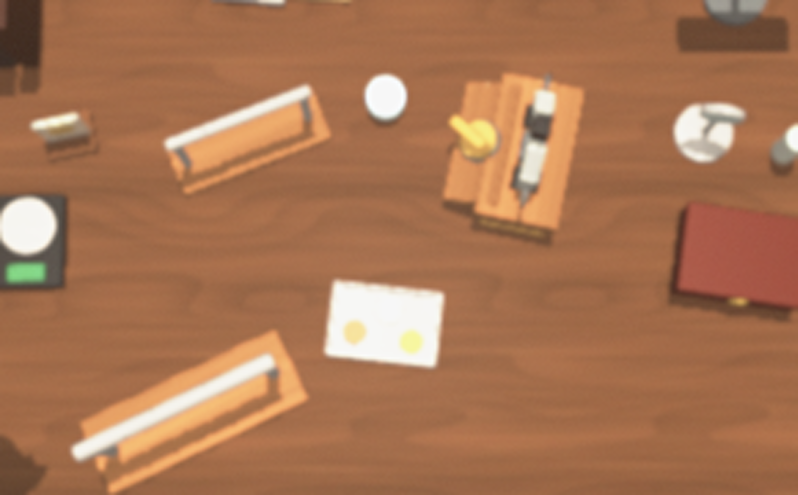

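View pics/sc1.png

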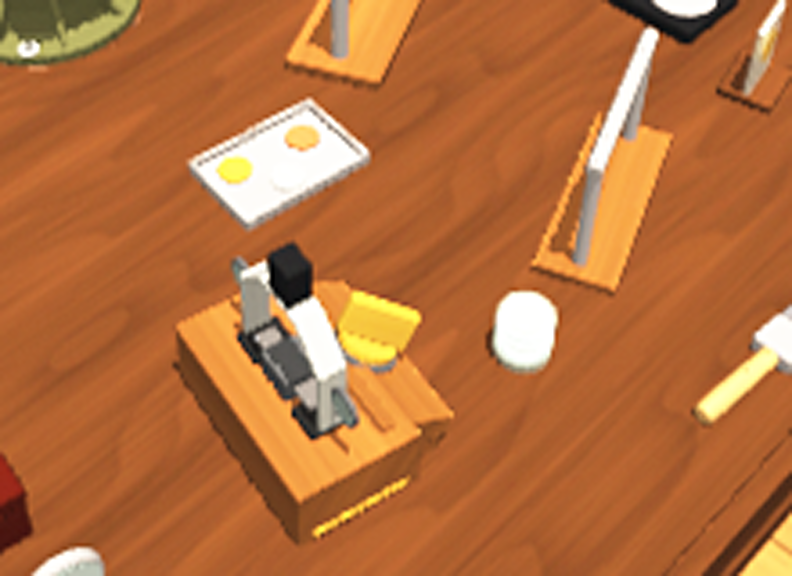

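View pics/scene0.png

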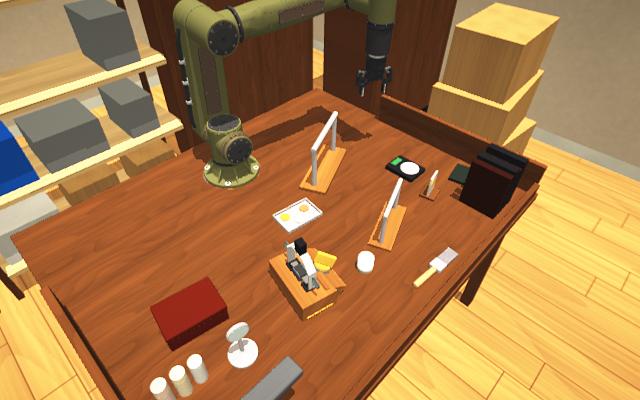

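Candidates: rails at scene px (325,131) (tall, z≈188) and (392,197) (small, bar z≈140) → choose the small one at (640,197). One brass knob at (324,258), next to the headband at (301,248); the round-footed loupe at (244,352) is a bystander. The crop shows the knob bar standing oblique to the slope, the headband on the plinth behind it. Next the orientations.

```bash
python3 - <<'E'
from h import *
F=[]
for n in("scene","top"):
    z=np.load(n+"0.npz");P=cloud(z["d"],n);im=z["im"];ok=z["d"]>0
    # stand plinth top orientation via minAreaRect of wood top
    m=ok&(abs(P[...,2]-70)<4)&np.all((P[...,:2]>[490,-275])&(P[...,:2]<[730,-125]),-1)
    print(n,"plinth rect",cv2.minAreaRect(P[m][:,:2].astype(np.float32)))
    hsv=cv2.cvtColor(im,cv2.COLOR_RGB2HSV)
    near=np.all((P>[580,-160,60])&(P<[675,-65,135]),-1)
    y=ok&near&(hsv[...,0]>20)&(hsv[...,0]<34)&(hsv[...,1]>120)&(im[...,0]>100)
    for a in(-101,-98):
        f=-np.array([np.cos(np.radians(a)),np.sin(np.radians(a)),0])
        nn=np.array([0,0,np.cos(np.radians(28))])+np.sin(np.radians(28))*f
        u=f*np.cos(np.radians(28))-np.array([0,0,np.sin(np.radians(28))]); v=np.cross(nn,u)
        c=np.array([626.5,-112,86.]);Q=(P[y]-c);H=Q@nn
        B=Q[(H>2)&(H<20)];b=np.c_[B@u,B@v]
        print(n,a,len(Q),"H",np.percentile(H,[2,20,50,80,98]),"rect(u down-slope,v)",cv2.minAreaRect(b.astype(np.float32)))
    for t in("band_grip","band"):
      for r in optics.outline_of(t,n)[:1]:
        mm=r["mask"]&ok; Q=P[mm]; Q=Q[(Q[:,2]>150)&(Q[:,2]<230)&(abs(Q[:,1]+198)<40)&(abs(Q[:,0]-612)<70)]
        print(n,t,round(r["confidence"],2),len(Q),Q.min(0),Q.max(0),cv2.minAreaRect(Q[:,:2].astype(np.float32)))
    kb=optics.outline_of("knob",n)
    for r in kb[:1]: print("knob",r["confidence"],r["mask"].sum(),y.sum())
z=np.load("scene0.npz");t=cv2.resize(z["im"][225:300,260:360],None,fx=7,fy=7,interpolation=cv2.INTER_CUBIC)
cv2.imwrite("pics/kn.png",t[...,::-1])
E
```

```text
scene plinth rect ((612.9078369140625, -185.72103881835938), (132.84059143066406, 202.5047149658203), 77.18130493164062)
scene -101 298 H [-23.1 -17.5  -2.7  13.9  19.3] rect(u down-slope,v) ((-3.4527034759521484, -3.826169967651367), (15.249488830566406, 61.48499298095703), 53.978511810302734)
scene -98 298 H [-23.3 -17.7  -3.   13.6  19.2] rect(u down-slope,v) ((-3.651808738708496, -4.051319122314453), (15.231719970703125, 61.489070892333984), 51.45738983154297)
scene band_grip 0.66 386 [ 553.9 -218.5  150.1] [ 669.7 -174.1  223.7] ((612.3839721679688, -196.2937469482422), (25.31179428100586, 117.73090362548828), 78.31430053710938)
scene band 0.61 365 [ 553.9 -218.5  150.1] [ 669.7 -175.3  223.7] ((612.3748168945312, -196.24118041992188), (25.11339569091797, 117.6617660522461), 78.9792251586914)
knob 0.7 324 298
top plinth rect ((611.6914672851562, -186.13961791992188), (131.31141662597656, 200.1680145263672), 77.40232849121094)
top -101 67 H [-25.1 -19.2  10.1  17.   20.9] rect(u down-slope,v) ((-1.547607421875, -2.748950958251953), (13.268525123596191, 57.534629821777344), 55.080055236816406)
top -98 67 H [-25.6 -19.6  10.   17.   21. ] rect(u down-slope,v) ((-1.6387252807617188, -2.938081741333008), (13.311372756958008, 57.581336975097656), 52.84156036376953)
top band_grip 0.6 188 [ 554.  -218.5  150.3] [ 665.9 -172.5  228.6] ((609.9234619140625, -195.1727294921875), (24.172822952270508, 112.85686492919922), 76.02909088134766)
top band 0.8 203 [ 554.  -218.5  150.3] [ 665.9 -172.5  228.6] ((609.8742065429688, -195.8332977294922), (24.557769775390625, 112.82707977294922), 77.13192749023438)
knob 0.74 150 67
```

View pics/kn.png

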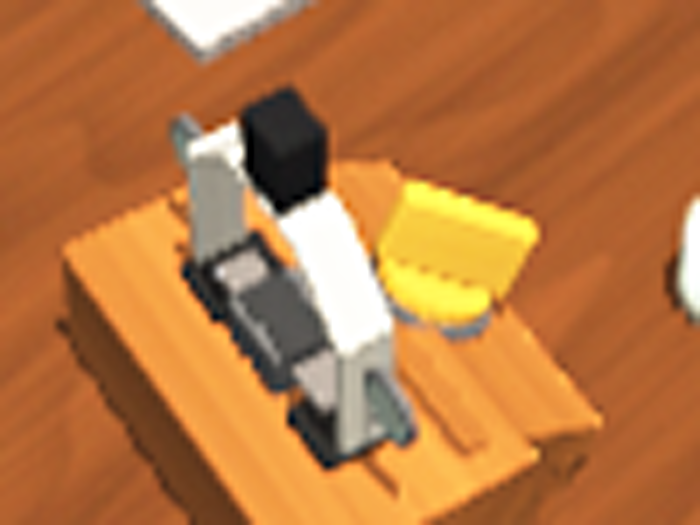

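The crop shows the knob bar at (455,235), oblique to the slope (about −35° from downhill), the black block at (285,150), the strip running along the stand's y. The only brass knob is the right choice. I'll approach above it.

```bash
cat >> h.py <<'E'
def go(p,head):
    s=env.read_state();R=np.array(s["tool_rot"]);x=np.degrees(np.arctan2(R[1,0],R[0,0]))
    d=(x-head+180)%360-180
    print("t",s["time"],"tcp",np.array(s["tcp_pos"]),"head",x,"q",np.array(s["q"]),"w",s["grip_width"],s["grasp_force"],"F",np.array(s["ft_force"]),"T",np.array(s["ft_torque"]))
    print("shift cm",np.round(R.T@(np.array(p)-s["tcp_pos"])/10,2),"spin",round(d,1))
E
python3 -c "
from h import *
go([630,-110,190],-137)"
```

```text
t 1.6 tcp [270.  535.8 231.3] head -26.746282144153547 q [ 82.4   2.3   4.9  -0.  -92.6 -19.1] w 85.23855606499444 0.0 F [ 0.1 -0.6 -0.4] T [-0.  0. -0.]
shift cm [61.2 41.5  4.1] spin 110.3
```

```bash
python3 -m handwheel '[[4,[61.2,41.5,0],110],[4,[61.2,41.5,0],110],[4,[61.2,41.5,0],110],[4,[61.2,41.5,0],110],[4,[61.2,41.5,0],110],[4,[61.2,41.5,0],110],[4,[61.2,41.5,0],110],[4,[61.2,41.5,0],110],[4,[61.2,41.5,0],110],[4,[61.2,41.5,0],110],[4,[61.2,41.5,0],110],[4,[61.2,41.5,0],110]]' 20; python3 -c "
from h import *
go([630,-110,130],-137)"
```

```text
time: 2.8
tcp_pos: [562.6, 9.6, 231.7]
tool_rot: [[-0.646, -0.764, 0.001], [-0.764, 0.646, 0.0], [-0.001, -0.001, -1.0]]
ft_force: [1.0, 0.8, 0.6]
grip_width: 39.9
grasp_force: 0.0
t 2.8 tcp [562.6   9.6 231.7] head -130.2252300100812 q [ 21.4  -3.4  -0.8   0.  -92.6 -61.6] w 39.92618782320882 0.0 F [1.  0.8 0.6] T [ 0.1 -0.1 -0. ]
shift cm [  4.8 -12.9  10.2] spin 6.8
```

```bash
python3 -m handwheel '[[4,[4.8,-12.9,5],6.8],[4,[4.8,-12.9,10],6.8],[4,[4.8,-12.9,10],6.8],[4,[4.8,-12.9,10],6.8],[4,[4.8,-12.9,10],6.8],[4,[4.8,-12.9,10],6.8]]'; python3 - <<'E'
from h import *
go([630,-110,78],-137)
im,d=optics.camera("scene");cv2.imwrite("pics/k2.png",cv2.resize(im[190:310,250:400],None,fx=5,fy=5,interpolation=cv2.INTER_CUBIC)[...,::-1])
E
```

```text
time: 3.4
tcp_pos: [630.1, -108.3, 131.3]
tool_rot: [[-0.728, -0.686, -0.001], [-0.686, 0.728, -0.001], [0.001, 0.0, -1.0]]
ft_force: [0.0, 0.6, 0.4]
grip_width: 40.2
grasp_force: 0.0
t 3.4 tcp [ 630.1 -108.3  131.3] head -136.72024663969594 q [  8.2   8.9   1.5   0.  -82.6 -54.9] w 40.15713931806475 0.0 F [0.  0.6 0.4] T [ 0. -0.  0.]
shift cm [ 0.1 -0.1  5.3] spin 0.3
```

View pics/k2.png

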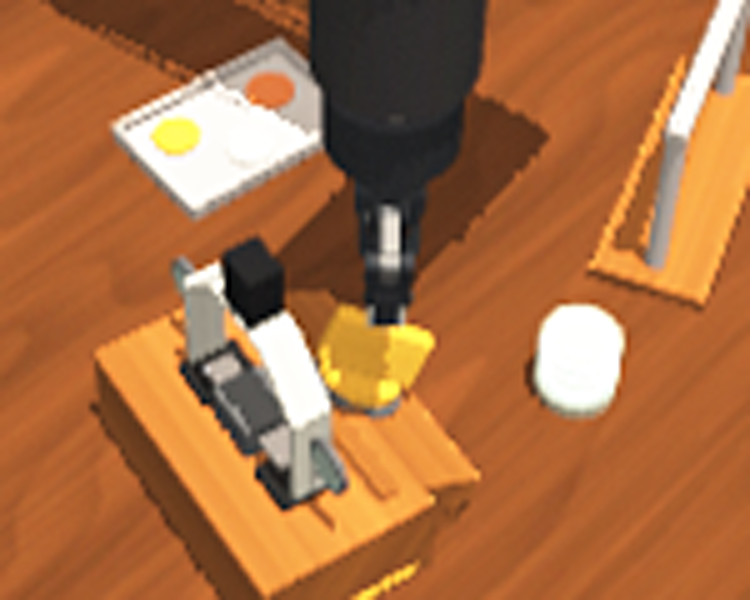

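The gripper at (388,300) stands over the middle of the bar (375,345), fingers either side. Descend and close gently.

```bash
python3 -m handwheel '[[4,[0.1,-0.1,3],0.3],[4,[0.1,-0.1,5.3],0.3],[4,[0.1,-0.1,5.3],0.3],[4,[0.1,-0.1,5.3],0.3],[1,[0.1,-0.1,5.3],0.3],[1,[0.1,-0.1,5.3],0.3],[1,[0.1,-0.1,5.3],0.3],[1,[0.1,-0.1,5.3],0.3],[1,[0.1,-0.1,5.3],0.3]]' 25; python3 -c "
from h import *
go([630,-110,78],-137)"
```

```text
time: 4.35
tcp_pos: [631.1, -108.9, 81.1]
tool_rot: [[-0.73, -0.683, 0.003], [-0.683, 0.73, -0.0], [-0.002, -0.002, -1.0]]
ft_force: [-3.4, 4.3, 7.0]
grip_width: 18.0
grasp_force: 24.0
t 4.35 tcp [ 631.1 -108.9   81.1] head -136.92665275698334 q [  8.1  10.1  -2.5   0.  -77.3 -55. ] w 18.019107798900148 23.98840104782721 F [-3.4  4.3  7. ] T [0.9 0.9 0. ]
shift cm [ 0.1 -0.   0.3] spin 0.1
```

```bash
python3 -m handwheel '[[1,[0,0,0],5],[1,[0,0,0],10],[1,[0,0,0],14],[1,[0,0,0],14],[1,[0,0,0],14],[1,[0,0,0],14],[1,[0,0,0],14]]'; python3 - <<'E'
from h import *
go([630,-110,78],-137)
z,d=optics.camera("scene")
P=cloud(d,"scene");hsv=cv2.cvtColor(z,cv2.COLOR_RGB2HSV)
y=(d>0)&np.all((P>[580,-160,60])&(P<[675,-65,135]),-1)&(hsv[...,0]>20)&(hsv[...,0]<34)&(hsv[...,1]>120)&(z[...,0]>100)
f=-np.array([np.cos(np.radians(-102.6)),np.sin(np.radians(-102.6)),0]);c,s=np.cos(np.radians(28)),np.sin(np.radians(28))
nn=c*np.array([0,0,1])+s*f;u=f*c-np.array([0,0,s]);v=np.cross(nn,u)
Q=P[y]-[628,-113,88];H=Q@nn;B=Q[(H>0)&(H<20)];print(len(B),cv2.minAreaRect(np.c_[B@u,B@v].astype(np.float32)))
E
```

```text
time: 5.05
tcp_pos: [632.6, -108.9, 81.3]
tool_rot: [[-0.873, -0.488, 0.007], [-0.488, 0.873, -0.0], [-0.006, -0.004, -1.0]]
ft_force: [4.1, 3.3, 6.6]
grip_width: 18.4
grasp_force: 51.4
t 5.05 tcp [ 632.6 -108.9   81.3] head -150.76150780600926 q [  8.1  10.1  -2.4   0.1 -77.1 -68.9] w 18.41390760700244 51.397326722508296 F [4.1 3.3 6.6] T [ 0.5 -1.9  0.5]
shift cm [0.3 0.  0.3] spin -13.8
31 ((14.32951545715332, -17.414268493652344), (15.383225440979004, 14.533171653747559), 28.248157501220703)
```

```bash
python3 - <<'E'
from h import *
im,d=optics.camera("scene");t,_=optics.camera("top")
a=cv2.resize(im[225:295,290:355],(390,420),interpolation=cv2.INTER_CUBIC)
b=cv2.resize(t[115:185,305:370],(390,420),interpolation=cv2.INTER_CUBIC)
for (i,n,x0,y0) in((a,"scene",290,225),(b,"top",305,115)):
    f=np.array([.218,.976,0]);nn=np.array([0,0,.883])+.469*f;u=f*.883-np.array([0,0,.469]);v=np.cross(nn,u)
    for ang,col in((-35,(0,255,0)),(-48,(0,0,255)),(-22,(255,0,255))):
        bx=np.cos(np.radians(ang))*u+np.sin(np.radians(ang))*v
        e=[tuple(((proj(np.array([629,-113,89])+14*nn+k*31*bx,n)-[x0,y0]+.5)*6).astype(int).tolist()) for k in(-1,1)]
        cv2.line(i,e[0],e[1],col,1)
cv2.imwrite("pics/k3.png",np.hstack([a,b])[...,::-1])
E
```

```text
(no output)
```

View pics/k3.png

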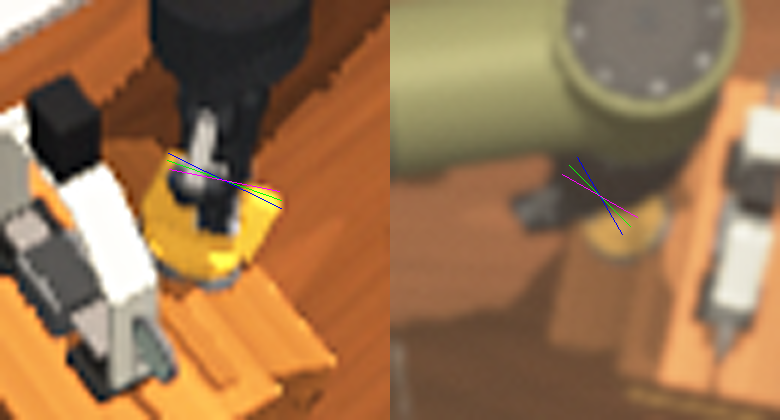

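The bar follows the blue (−13°) line, so the grip drives the knob. Swing to the other side.

```bash
python3 -m handwheel '[[1,[0,0,0],-8],[1,[0,0,0],-16],[1,[0,0,0],-24],[1,[0,0,0],-28.5],[1,[0,0,0],-28.5],[1,[0,0,0],-28.5],[1,[0,0,0],-28.5],[1,[0,0,0],-28.5]]'; python3 -c "
from h import *
go([630,-110,78],-137)"
```

```text
time: 6.0
tcp_pos: [631.0, -107.5, 79.7]
tool_rot: [[-0.534, -0.845, 0.003], [-0.845, 0.535, 0.002], [-0.003, -0.001, -1.0]]
ft_force: [-0.6, 8.7, 5.4]
grip_width: 16.1
grasp_force: 25.2
t 6.0 tcp [ 631.  -107.5   79.7] head -122.31004043424035 q [  8.1  10.1  -2.5  -0.1 -77.2 -40.4] w 16.130780663727275 25.203976630145917 F [-0.6  8.7  5.4] T [ 2.5 -0.3 -0. ]
shift cm [ 0.3 -0.1  0.2] spin 14.7
```

```bash
python3 -m handwheel '[[1,[0,0,0],8],[1,[0,0,0],16],[1,[0,0,0],24],[1,[0,0,0],29.5],[1,[0,0,0],29.5],[1,[0,0,0],29.5],[1,[0,0,0],29.5],[1,[0,0,0],29.5]]'; python3 -c "
from h import *
go([630,-110,78],-137)"
```

```text
time: 6.8
tcp_pos: [634.5, -108.1, 81.0]
tool_rot: [[-0.88, -0.474, 0.011], [-0.474, 0.88, 0.0], [-0.01, -0.005, -1.0]]
ft_force: [11.4, 5.4, 0.4]
grip_width: 16.4
grasp_force: 88.4
t 6.8 tcp [ 634.5 -108.1   81. ] head -151.68312453685095 q [  8.1  10.2  -2.4   0.1 -76.8 -69.8] w 16.3910039423178 88.36629778146744 F [11.4  5.4  0.4] T [ 0.5 -4.8  1. ]
shift cm [0.5 0.1 0.3] spin -14.7
```

```bash
python3 -m handwheel '[[1,[0,0,0],-8],[1,[0,0,0],-16],[1,[0,0,0],-24],[1,[0,0,0],-29.5],[1,[0,0,0],-29.5],[1,[0,0,0],-29.5],[1,[0,0,0],-29.5],[1,[0,0,0],-29.5]]'; python3 -c "
from h import *
go([630,-110,78],-137)"
```

```text
time: 7.6
tcp_pos: [631.1, -107.2, 79.6]
tool_rot: [[-0.534, -0.845, 0.003], [-0.845, 0.534, 0.003], [-0.004, -0.001, -1.0]]
ft_force: [-0.4, 10.0, 6.0]
grip_width: 15.7
grasp_force: 33.7
t 7.6 tcp [ 631.1 -107.2   79.6] head -122.29338154327384 q [  8.2  10.1  -2.5  -0.1 -77.2 -40.4] w 15.719845859056843 33.69241843386931 F [-0.4 10.   6. ] T [ 3.1 -0.4  0.1]
shift cm [ 0.3 -0.1  0.2] spin 14.7
```

```bash
python3 -m handwheel '[[1,[0,0,0],8],[1,[0,0,0],16],[1,[0,0,0],24],[1,[0,0,0],29.5],[1,[0,0,0],29.5],[1,[0,0,0],29.5],[1,[0,0,0],29.5],[1,[0,0,0],29.5]]'; python3 -c "
from h import *
go([630,-110,78],-137)"
```

```text
time: 8.4
tcp_pos: [637.7, -105.6, 81.7]
tool_rot: [[-0.879, -0.476, 0.019], [-0.476, 0.879, 0.004], [-0.018, -0.006, -1.0]]
ft_force: [22.4, 12.2, -1.0]
grip_width: 15.5
grasp_force: 82.5
t 8.4 tcp [ 637.7 -105.6   81.7] head -151.57616849227523 q [  8.3  10.2  -2.2  -0.1 -76.4 -69.8] w 15.540161666338635 82.53301285207272 F [22.4 12.2 -1. ] T [ 2.7 -8.2  1. ]
shift cm [ 0.9 -0.   0.4] spin -14.6
```

```bash
python3 -m handwheel '[[1,[0,0,0],-8],[1,[0,0,0],-16],[1,[0,0,0],-24],[1,[0,0,0],-32],[1,[0,0,0],-36],[1,[0,0,0],-36],[1,[0,0,0],-36]]'; python3 -c "
from h import *
go([630,-110,78],-137)"
```

```text
time: 9.1
tcp_pos: [631.2, -105.7, 78.7]
tool_rot: [[-0.435, -0.9, 0.003], [-0.9, 0.435, 0.005], [-0.006, -0.0, -1.0]]
ft_force: [-1.5, 15.4, 7.2]
grip_width: 15.8
grasp_force: 31.7
t 9.1 tcp [ 631.2 -105.7   78.7] head -115.79275110228663 q [  8.2  10.2  -2.5  -0.3 -77.1 -34. ] w 15.774830985527913 31.661353659583256 F [-1.5 15.4  7.2] T [ 4.9 -0.6 -0.3]
shift cm [ 0.4 -0.1  0.1] spin 21.2
```

```bash
python3 -m handwheel '[[3,[0,0,0],0],[3,[0,0,0],0],[3,[0,0,0],0],[3,[0,0,0],0]]'; python3 - <<'E'
from h import *
go([630.5,-106,78],-115.8)
im,d=optics.camera("scene")
a=cv2.resize(im[225:295,290:355],(520,560),interpolation=cv2.INTER_CUBIC)
f=np.array([.218,.976,0]);nn=np.array([0,0,.883])+.469*f;u=f*.883-np.array([0,0,.469]);v=np.cross(nn,u)
for ang,col in((-35,(0,255,0)),(-14,(0,0,255))):
    bx=np.cos(np.radians(ang))*u+np.sin(np.radians(ang))*v
    e=[tuple(((proj(np.array([629,-113,89])+14*nn+k*31*bx,"scene")-[290,225]+.5)*8).astype(int).tolist()) for k in(-1,1)]
    cv2.line(a,e[0],e[1],col,1)
cv2.imwrite("pics/k4.png",a[...,::-1])
E
```

```text
time: 9.5
tcp_pos: [629.7, -109.9, 78.0]
tool_rot: [[-0.438, -0.899, -0.001], [-0.899, 0.438, -0.0], [0.001, 0.001, -1.0]]
ft_force: [-0.1, -0.4, 0.7]
grip_width: 29.9
grasp_force: 0.0
t 9.5 tcp [ 629.7 -109.9   78. ] head -115.99198447419498 q [  8.   10.2  -2.6   0.  -77.2 -34. ] w 29.884877629789177 0.0 F [-0.1 -0.4  0.7] T [-0.  0.  0.]
shift cm [-0.4  0.1 -0. ] spin -0.2
```

View pics/k4.png

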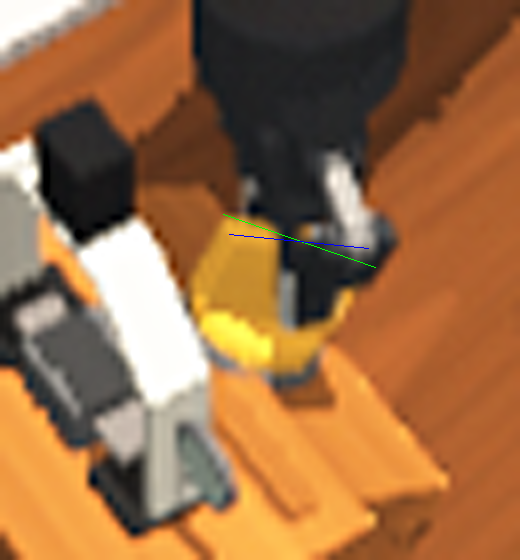

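```bash
python3 -m handwheel '[[3,[-0.3,0.1,0],0],[1,[-0.3,0.1,0],0],[1,[-0.3,0.1,0],0],[1,[-0.3,0.1,0],0],[1,[-0.3,0.1,0],0],[1,[-0.3,0.1,0],-8],[1,[-0.3,0.1,0],-15],[1,[-0.3,0.1,0],-15]]' 25; python3 - <<'E'
from h import *
go([630.5,-106,78],-115.8)
E
```

```text
time: 10.35
tcp_pos: [629.5, -104.9, 79.2]
tool_rot: [[-0.187, -0.982, -0.002], [-0.982, 0.187, 0.002], [-0.001, 0.002, -1.0]]
ft_force: [-11.6, 7.9, 8.4]
grip_width: 16.5
grasp_force: 34.3
t 10.35 tcp [ 629.5 -104.9   79.2] head -100.80488411237747 q [  8.4  10.1  -2.6  -0.1 -77.4 -19.2] w 16.542134049572525 34.316855545839644 F [-11.6   7.9   8.4] T [ 2.   3.5 -0.8]
shift cm [ 0.1 -0.1  0.1] spin 15.0
```

```bash
cat >> h.py <<'E'
def bar():
    z,d=optics.camera("scene");P=cloud(d,"scene");hsv=cv2.cvtColor(z,cv2.COLOR_RGB2HSV)
    y=(d>0)&np.all((P>[580,-160,60])&(P<[675,-65,135]),-1)&(hsv[...,0]>20)&(hsv[...,0]<34)&(hsv[...,1]>120)&(z[...,0]>100)
    f=np.array([.218,.976,0]);c,s=.883,.469
    nn=c*np.array([0,0,1])+s*f;u=f*c-np.array([0,0,s]);v=np.cross(nn,u)
    Q=P[y]-[628,-113,88];H=Q@nn
    for lo in(0,5):
        B=Q[(H>lo)&(H<22)];r=cv2.minAreaRect(np.c_[B@u,B@v].astype(np.float32))
        a=r[2]+(90 if r[1][1]>r[1][0] else 0);a=(a+90)%180-90
        print("bar n",len(B),r,"phi",a,"knob deg",a+34.7)
    return z
E
python3 -m handwheel '[[4,[0,0,0],0],[4,[0,0,0],0],[4,[0,0,0],0],[4,[0,0,-5],0],[4,[0,0,-7],0],[4,[0,0,-7],0],[4,[0,0,-7],0]]'; python3 - <<'E'
from h import *
go([630.5,-106,78],-115.8)
im=bar();a=np.load("scene0.npz")["im"]
cv2.imwrite("pics/k5.png",np.hstack([cv2.resize(i[225:295,290:355],(390,420),interpolation=cv2.INTER_CUBIC) for i in(a,im)])[...,::-1])
E
```

```text
time: 11.05
tcp_pos: [630.5, -106.1, 148.3]
tool_rot: [[-0.19, -0.982, 0.0], [-0.982, 0.19, 0.0], [-0.0, -0.0, -1.0]]
ft_force: [0.5, -0.0, -0.8]
grip_width: 40.1
grasp_force: 0.0
t 11.05 tcp [ 630.5 -106.1  148.3] head -100.98169136825021 q [  8.3   8.6   2.9  -0.  -84.4 -19.3] w 40.115112151486045 0.0 F [ 0.5 -0.  -0.8] T [-0.1  0.  -0.1]
shift cm [-0.  0.  7.] spin 14.8
bar n 38 ((-2.0786476135253906, -4.628030776977539), (11.40847110748291, 60.368160247802734), 75.77774047851562) phi -14.222259521484375 knob deg 20.477740478515628
bar n 26 ((-1.6651439666748047, -4.943408966064453), (11.33102798461914, 59.506072998046875), 76.24574279785156) phi -13.754257202148438 knob deg 20.945742797851565
```

View pics/k5.png

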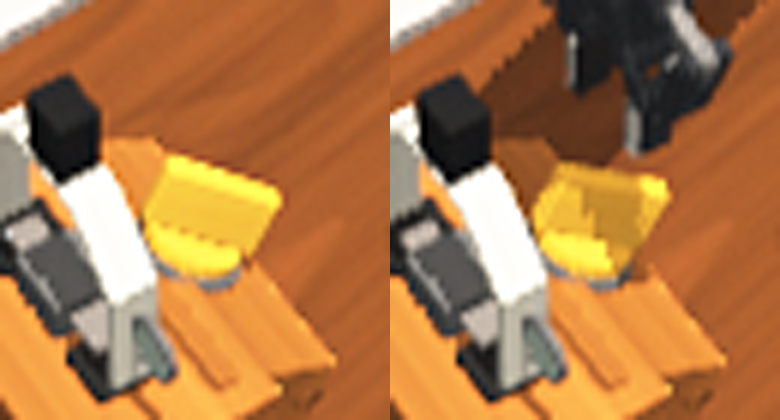

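The right half shows the bar turned only about +16…20° (stopped or not fully free), so some swing probably fell short. I'll repeat with larger, measured swings and a better centre.

```bash
python3 -c "
from h import *
go([632.5,-106,78],-119)"; 
```

```text
t 11.1 tcp [ 630.  -106.1  147.1] head -100.98271519605379 q [  8.3   8.6   2.9  -0.  -84.3 -19.3] w 40.12584800352856 0.0 F [-0.3 -0.  -0.5] T [ 0.  0. -0.]
shift cm [-0.1 -0.2  6.9] spin 18.0
```

```bash
python3 -m handwheel '[[3,[-0.1,-0.2,2],9],[3,[-0.1,-0.2,6],18],[3,[-0.1,-0.2,7],18],[3,[-0.1,-0.2,7],18],[1,[-0.1,-0.2,7],18],[1,[-0.1,-0.2,7],18],[1,[-0.1,-0.2,7],18],[1,[-0.1,-0.2,7],18],[1,[-0.1,-0.2,7],26],[1,[-0.1,-0.2,7],34],[1,[-0.1,-0.2,7],42],[1,[-0.1,-0.2,7],50]]' 40;python3 -m handwheel '[[1,[0,0,0],2],[1,[0,0,0],2],[1,[0,0,0],2],[1,[0,0,0],2]]'; python3 -c "
from h import *
go([632.5,-106,78],-119);bar()"; python3 -m handwheel '[[4,[0,0,0],0],[4,[0,0,0],0],[4,[0,0,-2],0],[4,[0,0,-7],0],[4,[0,0,-7],0]]';  python3 -c "
from h import *
go([632.5,-106,78],-152);bar()"
```

```text
time: 12.3
tcp_pos: [636.5, -106.0, 82.7]
tool_rot: [[-0.875, -0.485, 0.01], [-0.485, 0.875, -0.002], [-0.008, -0.007, -1.0]]
ft_force: [8.1, -2.4, -5.9]
grip_width: 15.3
grasp_force: 86.4
time: 12.7
tcp_pos: [637.0, -106.1, 82.6]
tool_rot: [[-0.888, -0.459, 0.011], [-0.459, 0.888, -0.002], [-0.009, -0.007, -1.0]]
ft_force: [8.8, -2.3, -2.9]
grip_width: 15.3
grasp_force: 89.9
t 12.7 tcp [ 637.  -106.1   82.6] head -152.67170970906503 q [  8.4  10.4  -2.    0.2 -76.9 -71.1] w 15.33988346085147 89.85143379250076 F [ 8.8 -2.3 -2.9] T [-1.7 -3.8  1.1]
shift cm [0.4 0.2 0.5] spin -33.7
bar n 23 ((13.453271865844727, -19.860790252685547), (13.784584999084473, 9.333342552185059), 10.969541549682617) phi 10.969541549682617 knob deg 45.66954154968262
bar n 19 ((13.4454984664917, -19.82068634033203), (13.784584999084473, 9.251640319824219), 10.969541549682617) phi 10.969541549682617 knob deg 45.66954154968262
time: 13.25
tcp_pos: [635.6, -106.7, 157.6]
tool_rot: [[-0.89, -0.455, 0.012], [-0.455, 0.89, -0.002], [-0.01, -0.007, -1.0]]
ft_force: [0.1, -0.5, 1.3]
grip_width: 40.0
grasp_force: 0.0
t 13.25 tcp [ 635.6 -106.7  157.6] head -152.9174182005057 q [  8.4   8.6   3.8   0.2 -84.6 -71.3] w 39.98230206621995 0.0 F [ 0.1 -0.5  1.3] T [-0. -0.  0.]
shift cm [0.3 0.3 8. ] spin -0.9
bar n 63 ((7.7459635734558105, -11.461637496948242), (13.389202117919922, 32.43601989746094), 46.86172866821289) phi -43.13827133178711 knob deg -8.438271331787107
bar n 50 ((7.7459635734558105, -11.461637496948242), (13.389202117919922, 32.43601989746094), 46.86172866821289) phi -43.13827133178711 knob deg -8.438271331787107
```

```bash
python3 -c "
from h import *
go([629.5,-110,79],-148)"; 
```

```text
t 13.3 tcp [ 634.6 -106.   154.1] head -152.9306923597103 q [  8.4   8.7   3.6   0.1 -84.5 -71.3] w 39.971162679804095 0.0 F [ 0.1  0.4 -0.6] T [ 0.  0. -0.]
shift cm [ 0.7 -0.1  7.5] spin -4.9
```

```bash
python3 -m handwheel '[[3,[0.4,-0.2,3],-5],[3,[0.4,-0.2,7],-5],[3,[0.4,-0.2,7],-5],[3,[0.4,-0.2,7],-5],[1,[0.4,-0.2,7],-5],[1,[0.4,-0.2,7],-5],[1,[0.4,-0.2,7],-5],[1,[0.4,-0.2,7],-5]]' 80;python3 -c "
from h import *
go([629.5,-110,79],-148)"
```

```text
time: 14.1
tcp_pos: [630.4, -110.1, 79.6]
tool_rot: [[-0.848, -0.53, 0.001], [-0.53, 0.848, -0.002], [-0.0, -0.002, -1.0]]
ft_force: [-0.4, -4.8, 1.1]
grip_width: 17.6
grasp_force: 75.3
t 14.1 tcp [ 630.4 -110.1   79.6] head -147.97869138183 q [  8.   10.2  -2.6   0.1 -77.2 -66. ] w 17.615973825921216 75.26207302697003 F [-0.4 -4.8  1.1] T [-2.9 -0.5  0.2]
shift cm [0.1 0.1 0.1] spin 0.0
```

```bash
python3 -m handwheel '[[1,[0,0,0],4],[1,[0,0,0],8],[1,[0,0,0],8],[1,[0,0,0],8],[1,[0,0,0],8],[1,[0,0,0],8]]';python3 -c "
from h import *
go([629.5,-110,79],-148);bar()"; python3 -m handwheel '[[4,[0,0,0],0],[4,[0,0,0],0],[4,[0,0,-4],0],[4,[0,0,-8],0],[4,[0,0,-8],0],[4,[0,0,-8],0],[4,[0,0,-8],0]]';  python3 -c "
from h import *
go([629.5,-110,79],-137);bar()"
```

```text
time: 14.7
tcp_pos: [630.9, -110.4, 79.6]
tool_rot: [[-0.913, -0.408, 0.003], [-0.408, 0.913, -0.002], [-0.001, -0.003, -1.0]]
ft_force: [0.3, -6.9, -0.4]
grip_width: 17.7
grasp_force: 97.4
t 14.7 tcp [ 630.9 -110.4   79.6] head -155.89131560382498 q [  8.   10.2  -2.6   0.2 -77.1 -74. ] w 17.714439012269104 97.36359872971661 F [ 0.3 -6.9 -0.4] T [-3.8 -1.5  1. ]
shift cm [0.1 0.1 0.1] spin -7.9
bar n 39 ((9.543493270874023, -18.07756996154785), (13.700057029724121, 17.663227081298828), 41.80986404418945) phi -48.19013595581055 knob deg -13.490135955810544
bar n 31 ((9.93724250793457, -17.030649185180664), (12.774407386779785, 17.616003036499023), 52.480224609375) phi -37.519775390625 knob deg -2.819775390624997
time: 15.45
tcp_pos: [629.4, -108.5, 156.9]
tool_rot: [[-0.913, -0.407, -0.002], [-0.407, 0.913, 0.001], [0.001, 0.002, -1.0]]
ft_force: [0.1, -0.4, -0.5]
grip_width: 40.2
grasp_force: 0.0
t 15.45 tcp [ 629.4 -108.5  156.9] head -155.97035920270295 q [  8.1   8.5   3.8  -0.1 -85.4 -74. ] w 40.183126361172704 0.0 F [ 0.1 -0.4 -0.5] T [0. 0. 0.]
shift cm [ 0.  -0.1  7.8] spin -19.0
bar n 78 ((4.912191390991211, -10.764703750610352), (16.027233123779297, 37.64522171020508), 46.5886116027832) phi -43.4113883972168 knob deg -8.711388397216794
bar n 61 ((5.213027477264404, -10.4952392578125), (15.907976150512695, 37.57746124267578), 44.966766357421875) phi -45.033233642578125 knob deg -10.333233642578122
```

```bash
cat >> h.py <<'E'
def ends(z,d,c0=np.array([628,-113,88.])):
    P=cloud(d,"scene");hsv=cv2.cvtColor(z,cv2.COLOR_RGB2HSV)
    y=(d>0)&np.all((P>[580,-160,60])&(P<[675,-65,135]),-1)&(hsv[...,0]>20)&(hsv[...,0]<34)&(hsv[...,1]>120)&(z[...,0]>60)
    f=np.array([.218,.976,0]);c,s=.883,.469
    nn=c*np.array([0,0,1])+s*f;u=f*c-np.array([0,0,s]);v=np.cross(nn,u)
    Q=P[y]-c0;H=Q@nn;print("H",np.percentile(H,[5,50,95,99]))
    B=Q[(H>2)&(H<24)];r=cv2.minAreaRect(np.c_[B@u,B@v].astype(np.float32))
    a=r[2]+(90 if r[1][1]>r[1][0] else 0);a=(a+90)%180-90
    print("n",len(B),r,"phi",round(a,1))
E
python3 -m handwheel '[[4,[3.9,6.1,0],0],[4,[3.9,6.1,0],0],[4,[3.9,6.1,0],0],[4,[3.9,6.1,0],0]]'; python3 - <<'E'
from h import *
z=np.load("scene0.npz");ends(z["im"],z["d"])
im,d=optics.camera("scene");ends(im,d)
cv2.imwrite("pics/k6.png",np.hstack([cv2.resize(i[225:295,290:355],(390,420),interpolation=cv2.INTER_CUBIC) for i in(z["im"],im)])[...,::-1])
go([629.5,-110,79],-137)
E
```

```text
time: 15.9
tcp_pos: [569.2, -69.0, 157.8]
tool_rot: [[-0.913, -0.408, -0.001], [-0.408, 0.913, 0.0], [0.001, 0.0, -1.0]]
ft_force: [-0.3, -0.7, 1.0]
grip_width: 39.9
grasp_force: 0.0
H [-22.7  -4.2  17.   18.2]
n 115 ((-1.8326187133789062, -2.0189647674560547), (15.2530517578125, 61.466651916503906), 55.32356262207031) phi -34.7
H [-23.5  -4.6  17.1  18.4]
n 118 ((-3.6207523345947266, -3.3631668090820312), (15.997879028320312, 59.508888244628906), 37.48108673095703) phi -52.5
t 15.95 tcp [569.5 -69.3 157.8] head -155.96318575566596 q [ 13.1  -1.4  -6.5  -0.  -84.9 -79. ] w 39.8069605214544 0.0 F [ 0.3  0.  -0.5] T [-0. -0.  0.]
shift cm [-3.8 -6.2  7.9] spin -19.0
```

View pics/k6.png

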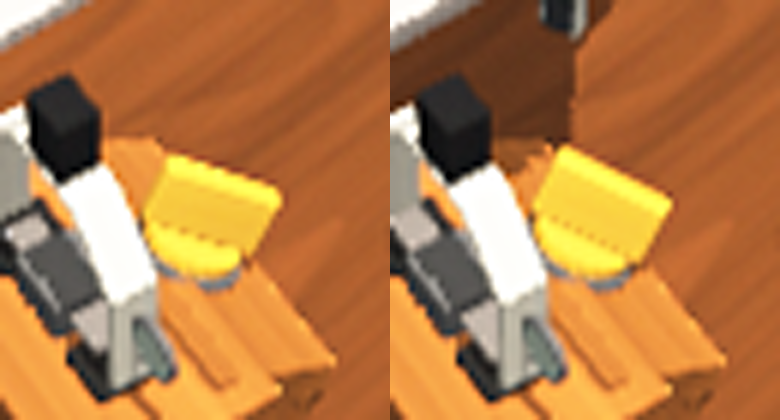

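The knob now stands clearly at about −17° (phi −52.5), so with 80 N and centre (629.5,−110) it follows well. Continue rocking with this grip.

```bash
python3 -m handwheel '[[3,[-3.8,-6.2,0],0],[3,[-3.8,-6.2,2],0],[3,[-3.8,-6.2,5],0],[3,[-3.8,-6.2,7.9],0],[3,[-3.8,-6.2,7.9],0],[3,[-3.8,-6.2,7.9],0],[1,[-3.8,-6.2,7.9],0],[1,[-3.8,-6.2,7.9],0],[1,[-3.8,-6.2,7.9],0],[1,[-3.8,-6.2,7.9],0]]' 80;python3 -c "
from h import *
go([629.5,-110,79],-120)"
```

```text
time: 16.95
tcp_pos: [629.6, -110.9, 79.7]
tool_rot: [[-0.913, -0.407, 0.0], [-0.407, 0.913, -0.001], [-0.0, -0.001, -1.0]]
ft_force: [-0.5, -2.2, -1.0]
grip_width: 19.1
grasp_force: 73.5
t 16.95 tcp [ 629.6 -110.9   79.7] head -155.96308962938113 q [  7.9  10.1  -2.6   0.1 -77.3 -73.9] w 19.09076459626932 73.45227126963437 F [-0.5 -2.2 -1. ] T [-1.6 -0.4  0.3]
shift cm [-0.   0.1  0.1] spin -36.0
```

```bash
python3 -m handwheel '[[1,[0,0,0],-8],[1,[0,0,0],-16],[1,[0,0,0],-24],[1,[0,0,0],-32],[1,[0,0,0],-36],[1,[0,0,0],-36],[1,[0,0,0],-36],[1,[0,0,0],-36],[1,[0,0,0],-36]]';python3 -c "
from h import *
go([629.5,-110,79],-154)"
```

```text
time: 17.85
tcp_pos: [630.3, -107.4, 81.3]
tool_rot: [[-0.498, -0.867, 0.003], [-0.867, 0.498, 0.004], [-0.005, -0.001, -1.0]]
ft_force: [-5.9, 12.5, 6.9]
grip_width: 13.5
grasp_force: 89.2
t 17.85 tcp [ 630.3 -107.4   81.3] head -119.88272512375369 q [  8.1  10.   -2.5  -0.2 -77.3 -38. ] w 13.512279265686548 89.241371882963 F [-5.9 12.5  6.9] T [ 3.   1.1 -0. ]
shift cm [ 0.3 -0.1  0.2] spin 34.1
```

```bash
python3 -m handwheel '[[1,[0,0,0],8],[1,[0,0,0],16],[1,[0,0,0],24],[1,[0,0,0],32],[1,[0,0,0],35],[1,[0,0,0],35],[1,[0,0,0],35],[1,[0,0,0],35],[1,[0,0,0],35]]';python3 -c "
from h import *
go([629.5,-110,79],-120)"
```

```text
time: 18.75
tcp_pos: [633.6, -107.8, 87.6]
tool_rot: [[-0.905, -0.426, 0.013], [-0.426, 0.905, 0.002], [-0.012, -0.004, -1.0]]
ft_force: [-4.6, 13.3, 23.2]
grip_width: 13.5
grasp_force: 108.2
t 18.75 tcp [ 633.6 -107.8   87.6] head -154.78057755727315 q [  8.2   9.8  -2.1   0.  -77.4 -72.9] w 13.477114997781678 108.2280557602644 F [-4.6 13.3 23.2] T [3.5 1.4 0.1]
shift cm [ 0.5 -0.   0.9] spin -34.8
```

```bash
python3 -m handwheel '[[1,[0,0,0],-8],[1,[0,0,0],-16],[1,[0,0,0],-24],[1,[0,0,0],-32],[1,[0,0,0],-35],[1,[0,0,0],-35],[1,[0,0,0],-35],[1,[0,0,0],-35],[1,[0,0,0],-35]]';python3 -c "
from h import *
go([629.5,-110,79],-154)"
```

```text
time: 19.65
tcp_pos: [631.0, -106.4, 87.9]
tool_rot: [[-0.497, -0.868, 0.007], [-0.868, 0.497, 0.004], [-0.007, -0.004, -1.0]]
ft_force: [-19.2, 19.9, 31.5]
grip_width: 12.4
grasp_force: 85.1
t 19.65 tcp [ 631.  -106.4   87.9] head -119.77905408689958 q [  8.2   9.6  -2.2  -0.2 -77.7 -38. ] w 12.44186033371434 85.09804505083594 F [-19.2  19.9  31.5] T [ 6.3  5.7 -0. ]
shift cm [ 0.4 -0.   0.9] spin 34.2
```

```bash
python3 -m handwheel '[[1,[0,0,0],8],[1,[0,0,0],16],[1,[0,0,0],24],[1,[0,0,0],32],[1,[0,0,0],35],[1,[0,0,0],35],[1,[0,0,0],35],[1,[0,0,0],35],[1,[0,0,0],35]]';python3 -c "
from h import *
go([629.5,-110,79],-120)"
```

```text
time: 20.55
tcp_pos: [632.9, -107.9, 89.0]
tool_rot: [[-0.904, -0.426, 0.012], [-0.426, 0.905, 0.002], [-0.012, -0.004, -1.0]]
ft_force: [-11.8, 15.5, 30.5]
grip_width: 12.6
grasp_force: 120.8
t 20.55 tcp [ 632.9 -107.9   89. ] head -154.76422036006562 q [  8.2   9.7  -2.1   0.  -77.5 -72.9] w 12.583526783563839 120.77616702765226 F [-11.8  15.5  30.5] T [4.3 3.4 0.3]
shift cm [ 0.4 -0.   1. ] spin -34.8
```

```bash
python3 -m handwheel '[[4,[0,0,0],0],[4,[0,0,0],0],[4,[0,0,-4],0],[4,[0,0,-8],0],[4,[3.9,6.1,-8],0],[4,[3.9,6.1,-8],0],[4,[3.9,6.1,-8],0],[4,[3.9,6.1,-8],0]]'; python3 - <<'E'
from h import *
im,d=optics.camera("scene");ends(im,d)
go([629.5,-110,79],-137)
E
```

```text
time: 21.35
tcp_pos: [568.2, -71.6, 159.2]
tool_rot: [[-0.906, -0.423, 0.0], [-0.423, 0.906, 0.0], [-0.0, 0.0, -1.0]]
ft_force: [-0.0, -0.2, 0.1]
grip_width: 39.7
grasp_force: 0.0
H [-22.3  -4.6  16.9  18.2]
n 121 ((-2.9381332397460938, -2.0672473907470703), (17.370309829711914, 58.346168518066406), 39.349273681640625) phi -50.7
t 21.4 tcp [568.4 -71.9 159. ] head -154.98566877729135 q [ 12.8  -1.6  -6.5  -0.  -85.  -77.8] w 40.02119304518354 0.0 F [-0.4 -1.  -0.7] T [ 0.  0. -0.]
shift cm [-3.9 -6.   8. ] spin -18.0
```

```bash
python3 -m handwheel '[[3,[-3.9,-6,0],0],[3,[-3.9,-6,2],0],[3,[-3.9,-6,5],0],[3,[-3.9,-6,8],0],[3,[-3.9,-6,8],0],[3,[-3.9,-6,8],0],[1,[-3.9,-6,8],0],[1,[-3.9,-6,8],0],[1,[-3.9,-6,8],0],[1,[-3.9,-6,8],-8],[1,[-3.9,-6,8],-16],[1,[-3.9,-6,8],-20]]' 40; python3 -m handwheel '[[3,[0,0,0],0],[3,[0,0,0],0],[3,[0,0,0],0],[1,[0,0,0],0],[1,[0,0,0],0],[1,[0,0,0],0],[1,[0,0,0],-8],[1,[0,0,0],-16],[1,[0,0,0],-18],[1,[0,0,0],-18]]';  python3 -c "
from h import *
go([629.5,-110,79],-110)"
```

```text
time: 22.6
tcp_pos: [630.4, -109.4, 81.1]
tool_rot: [[-0.703, -0.711, 0.004], [-0.711, 0.703, -0.0], [-0.003, -0.003, -1.0]]
ft_force: [2.4, 1.8, 2.2]
grip_width: 17.2
grasp_force: 38.2
time: 23.6
tcp_pos: [629.8, -109.4, 80.3]
tool_rot: [[-0.453, -0.891, 0.002], [-0.891, 0.453, 0.0], [-0.001, -0.002, -1.0]]
ft_force: [2.2, -0.0, 3.1]
grip_width: 14.8
grasp_force: 39.2
t 23.6 tcp [ 629.8 -109.4   80.3] head -116.95321644058046 q [  8.1  10.   -2.6   0.  -77.2 -35. ] w 14.81343537302431 39.2053699598182 F [ 2.2 -0.   3.1] T [-0.3 -1.   0.2]
shift cm [ 0.1 -0.   0.1] spin -7.0
```

```bash
python3 -m handwheel '[[1,[0,0,0],-7],[1,[0,0,0],-12],[1,[0,0,0],-12]]';  python3 -c "
from h import *
go([629.5,-110,79],-110)"
```

```text
time: 23.9
tcp_pos: [629.6, -109.1, 80.3]
tool_rot: [[-0.258, -0.966, 0.001], [-0.966, 0.258, 0.0], [-0.001, -0.001, -1.0]]
ft_force: [1.1, 2.3, 4.6]
grip_width: 13.3
grasp_force: 40.2
t 23.9 tcp [ 629.6 -109.1   80.3] head -104.96768035218393 q [  8.1  10.   -2.6  -0.  -77.3 -23. ] w 13.334465949371657 40.189032554626465 F [1.1 2.3 4.6] T [ 0.5 -0.3  0.3]
shift cm [ 0.1 -0.   0.1] spin 5.0
```

It has broken free (flush grip, no torque at +32°). Turn on to the stop, regripping halfway.

```bash
python3 -m handwheel '[[1,[0,0,0],-8],[1,[0,0,0],-16],[1,[0,0,0],-21],[1,[0,0,0],-21],[3,[0,0,0],-21],[3,[0,0,0],-21],[3,[0,0,0],-21],[1,[0,0,0],-21],[1,[0,0,0],-21],[1,[0,0,0],-21],[1,[0,0,0],-28],[1,[0,0,0],-34]]';  python3 -c "
from h import *
go([629.5,-110,79],-60)"
```

```text
time: 25.1
tcp_pos: [628.2, -109.4, 79.2]
tool_rot: [[0.329, -0.944, -0.003], [-0.944, -0.329, 0.0], [-0.001, 0.002, -1.0]]
ft_force: [-4.5, 5.6, 3.1]
grip_width: 15.7
grasp_force: 85.2
t 25.1 tcp [ 628.2 -109.4   79.2] head -70.8176290683543 q [  8.   10.   -2.7  -0.  -77.4  11.1] w 15.654470128809068 85.17616597004235 F [-4.5  5.6  3.1] T [ 1.5  2.9 -1.1]
shift cm [ 0.1 -0.1  0. ] spin -10.8
```

```bash
python3 -m handwheel '[[3,[0,0,0],0],[3,[0,0,0],0],[3,[0,0,0],0],[1,[0,0,0],0],[1,[0,0,0],0],[1,[0,0,0],0],[1,[0,0,0],-7],[1,[0,0,0],-13],[1,[0,0,0],-13],[1,[0,0,0],-13]]';  python3 -c "
from h import *
go([629.5,-110,79],-60)"
```

```text
time: 26.1
tcp_pos: [627.9, -109.8, 79.9]
tool_rot: [[0.53, -0.848, -0.003], [-0.848, -0.53, -0.001], [-0.001, 0.003, -1.0]]
ft_force: [-5.0, 2.6, 7.3]
grip_width: 17.4
grasp_force: 75.6
t 26.1 tcp [ 627.9 -109.8   79.9] head -58.02644992796835 q [  8.   10.   -2.7   0.  -77.5  23.9] w 17.415750687171126 75.61850102618337 F [-5.   2.6  7.3] T [ 0.3  3.1 -0.7]
shift cm [ 0.1 -0.1  0.1] spin 2.0
```

```bash
python3 -m handwheel '[[4,[0,0,0],0],[4,[0,0,0],0],[4,[0,0,-4],0],[4,[0,0,-8],0],[4,[-6.6,3,-8],0],[4,[-6.6,3,-8],0],[4,[-6.6,3,-8],0],[4,[-6.6,3,-8],0]]'; python3 - <<'E'
from h import *
im,d=optics.camera("scene");ends(im,d)
z=np.load("scene0.npz")["im"]
cv2.imwrite("pics/k7.png",np.hstack([cv2.resize(i[225:295,285:350],(390,420),interpolation=cv2.INTER_CUBIC) for i in(z,im)])[...,::-1])
go([629.5,-110,79],-70)
E
```

```text
time: 26.9
tcp_pos: [568.9, -69.3, 159.7]
tool_rot: [[0.531, -0.847, 0.001], [-0.847, -0.531, 0.0], [0.001, -0.001, -1.0]]
ft_force: [0.1, 0.1, -0.3]
grip_width: 39.7
grasp_force: 0.0
H [-23.  -16.4  17.4  18.5]
n 67 ((-1.3624076843261719, -0.8289871215820312), (62.680381774902344, 13.25455093383789), 40.7521858215332) phi 40.8
t 26.95 tcp [569.1 -69.6 159.3] head -57.96454295363515 q [ 13.1  -1.6  -6.5   0.  -85.   19. ] w 39.92458881776309 0.0 F [ 0.6 -0.7  0.1] T [-0. -0. -0.]
shift cm [ 6.6 -3.   8. ] spin 12.0
```

View pics/k7.png

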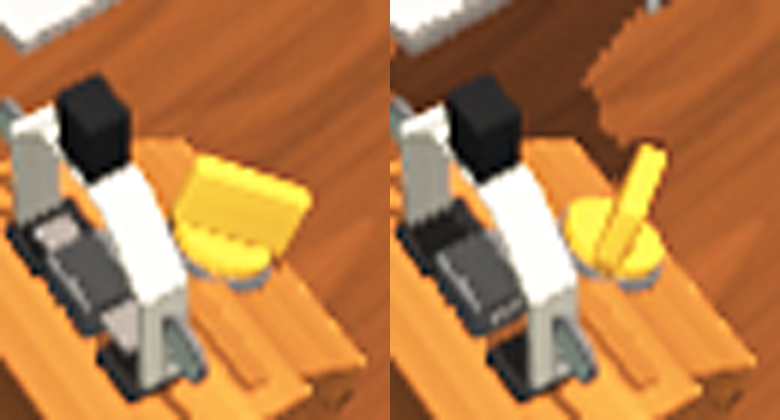

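The right half shows the bar at the open stop (phi 40.8 → 75.5° = 1.3 rad), with the keepers drawn in and the headband still standing. Next, over the grip block.

```bash
python3 - <<'E'
from h import *
im,d=optics.camera("scene")
for t in("band_grip","band"):
    for r in optics.spot_point(t,"scene")[:2]: print(t,np.array(r["position"]),r["confidence"])
P=cloud(d,"scene");m=(d>0)&(im.max(-1)<70)&np.all((P>[580,-225,178])&(P<[645,-170,235]),-1)
print(m.sum(),P[m].min(0),P[m].max(0),np.median(P[m],0))
go([613,-197.5,265],-12.5)
E
```

```text
band_grip [ 615.  -197.5  199. ] 0.72
band [ 613.2 -197.1   69.6] 0.71
band [ 615.5 -167.9    0.9] 0.39
162 [ 596.3 -210.4  179. ] [ 628.5 -183.1  224.5] [ 619.6 -201.5  213.4]
t 27.1 tcp [569.  -70.  158.8] head -58.013415652900015 q [ 13.   -1.5  -6.5   0.  -85.   18.9] w 39.87841427911006 0.0 F [-0.   0.2 -1. ] T [-0.  0.  0.]
shift cm [ 13.2   3.  -10.6] spin -45.5
```

```bash
python3 -m handwheel '[[6,[0,0,-5],-8],[6,[0,0,-10],-16],[6,[6,1.4,-10.6],-30],[6,[13.2,3,-10.6],-45.5],[6,[13.2,3,-10.6],-45.5],[6,[13.2,3,-10.6],-45.5],[6,[13.2,3,-10.6],-45.5],[6,[13.2,3,-10.6],-45.5]]'; python3 -c "
from h import *
go([613,-197.5,185],-12.5)"
```

```text
time: 27.9
tcp_pos: [613.4, -197.5, 264.9]
tool_rot: [[0.976, -0.219, -0.001], [-0.219, -0.976, -0.0], [-0.0, 0.0, -1.0]]
ft_force: [-0.4, 0.9, 0.6]
grip_width: 60.1
grasp_force: 0.0
t 27.9 tcp [ 613.4 -197.5  264.9] head -12.639022372884517 q [ -0.1   9.5  16.1   0.  -96.6  77.5] w 60.11613405072613 0.0 F [-0.4  0.9  0.6] T [ 0.  0. -0.]
shift cm [-0.  0.  8.] spin -0.1
```

```bash
python3 -m handwheel '[[6,[0,0,3],0],[6,[0,0,6],0],[6,[0,0,8],0],[6,[0,0,8],0],[6,[0,0,8],0],[1.5,[0,0,8],0],[1.5,[0,0,8],0],[1.5,[0,0,8],0],[1.5,[0,0,8],0],[1.5,[0,0,8],0],[1.5,[0,0,8],0]]' 40; python3 -c "
from h import *
go([613,-197.5,285],-12.5)"
```

```text
time: 29.0
tcp_pos: [613.8, -197.4, 186.9]
tool_rot: [[0.976, -0.216, 0.003], [-0.216, -0.976, -0.0], [0.003, -0.0, -1.0]]
ft_force: [0.5, 2.3, 6.2]
grip_width: 23.5
grasp_force: 40.8
t 29.0 tcp [ 613.8 -197.4  186.9] head -12.469587733413594 q [ -0.1   8.9   7.3   0.  -88.3  77.6] w 23.480169672493048 40.750656723976135 F [0.5 2.3 6.2] T [ 0.8 -0.  -0. ]
shift cm [-0.1  0.  -9.8] spin 0.0
```

```bash
python3 -m handwheel '[[1.5,[0,0,-0.5],0],[1.5,[0,0,-1],0],[1.5,[0,0,-2],0],[1.5,[0,0,-3.5],0],[1.5,[0,0,-5],0],[1.5,[0,0,-7.5],0],[1.5,[0,0,-10.5],0],[1.5,[0,0,-10.5],0],[1.5,[0,0,-10.5],0]]'; python3 - <<'E'
from h import *
go([641,197,290],21.4)
im,d=optics.camera("scene")
for r in optics.spot_point("band_crown","scene")[:1]+optics.spot_point("band","scene")[:2]: print(np.array(r["position"]),r["confidence"])
for n in("scene","top"):
    if n=="top": optics.camera("top")
    for r in optics.spot_point("bar_mid",n)[:2]: print(n,np.array(r["position"]))
for n in("scene","top"):
    z=np.load(n+"0.npz");P=cloud(z["d"],n);Q=P[(z["d"]>0)&np.all((P>[560,80,136])&(P<[720,320,152]),-1)]
    print(n,cv2.minAreaRect(Q[:,:2].astype(np.float32)),np.percentile(Q[:,2],90))
    for r in optics.spot_point("rail",n)[:2]: print("rail",n,np.array(r["position"]))
E
```

```text
time: 29.9
tcp_pos: [613.6, -197.4, 292.1]
tool_rot: [[0.976, -0.216, 0.003], [-0.216, -0.976, -0.0], [0.003, -0.001, -1.0]]
ft_force: [0.6, -0.8, -3.0]
grip_width: 23.5
grasp_force: 39.8
t 29.9 tcp [ 613.6 -197.4  292.1] head -12.480942171197691 q [ -0.1   9.9  19.5   0.  -99.4  77.6] w 23.516313659056703 39.82760667800903 F [ 0.6 -0.8 -3. ] T [ 0.  0. -0.]
shift cm [ -5.8 -39.1   0.2] spin -33.9
[ 609.6 -198.8  279.8] 0.72
[ 610.8 -199.6  175.6] 0.93
scene [265.7 265.5 188.8]
scene [639.5 196.  140.2]
top [645.1 199.5 144.8]
top [267.6 267.4 187.1]
scene ((639.9591064453125, 197.1943817138672), (16.130586624145508, 205.04928588867188), 21.474163055419922) 150.09541245466403
rail scene [644.9 195.9   2.3]
rail scene [266.  265.7  -2.3]
top ((640.510009765625, 196.9560546875), (17.805212020874023, 197.97628784179688), 21.281450271606445) 149.64086971701477
rail top [639.6 196.5  -0.2]
rail top [260.9 269.5   0. ]
```

```bash
python3 -m handwheel '[[1.5,[-0.3,-2,0],-2],[1.5,[-0.8,-5,0],-5],[1.5,[-1.4,-9,0],-8],[1.5,[-1.9,-13,0],-12],[1.5,[-2.5,-17,0],-16],[1.5,[-3.1,-21,0],-20],[1.5,[-3.7,-25,0],-24],[1.5,[-4.3,-29,0],-28],[1.5,[-4.9,-33,0],-31],[1.5,[-5.4,-36,0],-33],[1.5,[-5.7,-38.3,0],-33.9],[1.5,[-5.8,-39.1,0],-33.9]]'; python3 -m handwheel '[[1.5,[0,0,0],0],[1.5,[0,0,0],0],[1.5,[0,0,0],0]]'; python3 - <<'E'
from h import *
go([640.3,197,185],21.4)
im,d=optics.camera("scene")
for r in optics.spot_point("band_crown","scene")[:1]+optics.spot_point("band","scene")[:2]: print(np.array(r["position"]),r["confidence"])
cv2.imwrite("pics/r1.png",cv2.resize(im[110:260,300:480],None,fx=4,fy=4,interpolation=cv2.INTER_CUBIC)[...,::-1])
E
```

```text
time: 31.5
tcp_pos: [640.9, 199.0, 289.4]
tool_rot: [[0.93, 0.367, -0.001], [0.367, -0.93, -0.0], [-0.001, -0.0, -1.0]]
ft_force: [-0.9, -0.2, -2.7]
grip_width: 22.9
grasp_force: 39.9
time: 31.8
tcp_pos: [641.3, 195.6, 290.8]
tool_rot: [[0.932, 0.364, 0.001], [0.364, -0.932, -0.0], [0.001, 0.0, -1.0]]
ft_force: [0.0, -0.8, -1.1]
grip_width: 23.8
grasp_force: 39.9
t 31.8 tcp [641.3 195.6 290.8] head 21.32692138229336 q [  34.    14.2   24.2    0.  -100.    77.3] w 23.760833006769086 39.89601731300354 F [ 0.  -0.8 -1.1] T [-0. -0. -0.]
shift cm [-0.  -0.2 10.6] spin -0.1
[637.4 197.2 279.5] 0.76
[641.6 190.8 172.3] 0.83
```

View pics/r1.png

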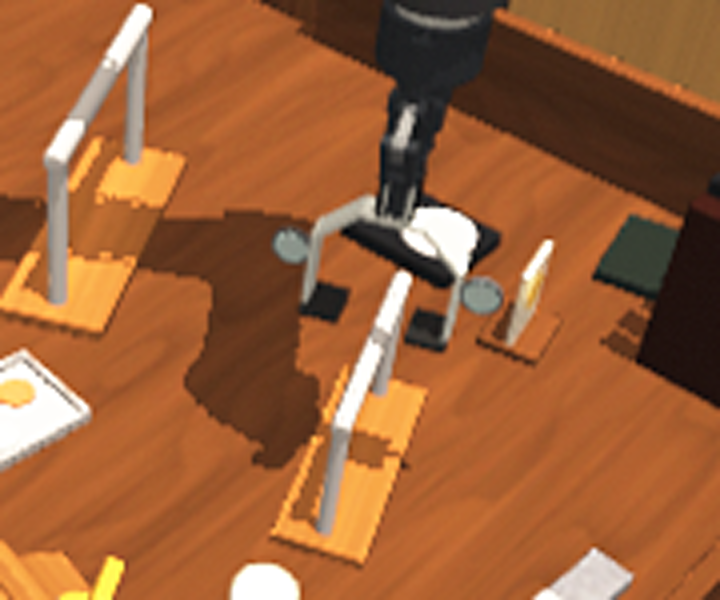

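The headband hangs upright above the small rail, legs (315,260)/(455,300) either side of the bar (385,340). Lower it.

```bash
python3 -m handwheel '[[1.5,[0,-0.1,1.5],0],[1.5,[0,-0.1,4],0],[1.5,[0,-0.1,7],0],[1.5,[0,-0.1,9.5],0],[1.5,[0,-0.1,11.2],0],[1.5,[0,-0.1,12],0],[1.5,[0,-0.1,12.3],0],[1.5,[0,-0.1,12.3],0],[1.5,[0,-0.1,12.3],0]]';python3 -c "
from h import *
go([640.3,197,160.4],21.4)"
```

```text
time: 32.85
tcp_pos: [641.2, 197.8, 168.8]
tool_rot: [[0.931, 0.365, 0.002], [0.365, -0.931, 0.001], [0.002, 0.0, -1.0]]
ft_force: [0.7, 0.6, -1.6]
grip_width: 23.8
grasp_force: 39.8
t 32.85 tcp [641.2 197.8 168.8] head 21.415412492496657 q [ 34.2  13.   10.1   0.  -87.   77.2] w 23.750340279634866 39.823699593544006 F [ 0.7  0.6 -1.6] T [ 0. -0.  0.]
shift cm [-0.1  0.1  0.8] spin 0.0
```

```bash
python3 -m handwheel '[[1.5,[-0.1,0,0.3],0],[1.5,[-0.1,0,0.5],0],[1.5,[-0.1,0,0.7],0],[1.5,[-0.1,0,0.8],0],[1.5,[-0.1,0,0.8],0],[1.5,[-0.1,0,0.8],0]]';python3 -c "
from h import *
go([640.3,197,160.4],21.4)"
```

```text
time: 33.45
tcp_pos: [639.9, 197.5, 160.3]
tool_rot: [[0.931, 0.365, 0.001], [0.365, -0.931, 0.0], [0.001, 0.0, -1.0]]
ft_force: [-2.9, -0.2, 3.8]
grip_width: 23.8
grasp_force: 40.6
t 33.45 tcp [639.9 197.5 160.3] head 21.43354521506202 q [ 34.2  13.    9.1   0.  -86.1  77.2] w 23.79847749480465 40.609638690948486 F [-2.9 -0.2  3.8] T [ 0.1  1.  -0. ]
shift cm [ 0.   0.1 -0. ] spin 0.0
```

Contact on the bar (+3.8 N). Release gently.

```bash
python3 -m handwheel '[[2.6,[0,0,0],0],[2.8,[0,0,0],0],[3.2,[0,0,0],0],[4,[0,0,0],0],[5,[0,0,0],0],[6,[0,0,0],0],[6,[0,0,0],0],[6,[0,0,-2],0],[6,[0,0,-5],0],[6,[0,0,-9],0],[6,[0,0,-12],0],[6,[0,0,-12],0]]';python3 -m handwheel '[[6,[0,0,0],0],[6,[0,0,0],0],[6,[0,0,0],0],[6,[0,0,0],0],[6,[0,0,0],0]]' >/dev/null; python3 - <<'E'
from h import *
im,d=optics.camera("scene")
for t in("band_crown","band","tray","capsules","slab","loupe","coinbox"):
    for r in optics.spot_point(t,"scene")[:1]: print(t,np.array(r["position"]),r["confidence"])
ends(im,d);go([640,197,280],21.4)
cv2.imwrite("pics/r2.png",cv2.resize(im[110:260,300:480],None,fx=4,fy=4,interpolation=cv2.INTER_CUBIC)[...,::-1])
E
```

```text
time: 34.65
tcp_pos: [641.1, 197.4, 285.7]
tool_rot: [[0.931, 0.365, 0.009], [0.365, -0.931, 0.003], [0.009, 0.0, -1.0]]
ft_force: [-0.6, -0.4, 0.9]
grip_width: 59.9
grasp_force: 0.0
band_crown [635.9 197.4 144.8] 0.65
tray [383.5   5.4   0.7] 0.73
capsules [693.6   2.   -1.4] 0.55
slab [651.3 449.   -0.5] 0.59
loupe [ 647.2 -443.8    0.7] 0.89
coinbox [ 462.1 -486.5   -3.3] 0.73
H [-23.3 -16.8  17.8  18.7]
n 67 ((-1.6744518280029297, -1.508941650390625), (63.15925598144531, 13.481237411499023), 39.27373504638672) phi 39.3
t 35.55 tcp [639.8 197.5 279.3] head 21.420005303356017 q [ 34.2  13.7  22.5   0.  -98.7  77.2] w 59.65496987973042 0.0 F [ 0.1  0.9 -0.3] T [-0.  0.  0.]
shift cm [ 0.   0.1 -0.1] spin 0.0
```

```bash
python3 - <<'E'
from h import *
im,d=optics.camera("scene");P=cloud(d,"scene")
m=(d>0)&np.all((P>[560,110,30])&(P<[720,290,215]),-1)
dark=m&(im.max(-1)<60)
Q=P[dark];
for lo,hi in((35,75),(150,200)):
    q=Q[(Q[:,2]>lo)&(Q[:,2]<hi)];print(lo,len(q),q.min(0) if len(q) else 0,q.max(0) if len(q) else 0)
E
```

```text
35 119 [585.8 158.9  43.4] [702.3 227.5  59.2]
150 107 [623.8 179.9 153.8] [655.1 204.  196.7]
```

```bash
python3 -c "
from station import env
print(env.finish_job())"
```

```text
the job is handed in; nothing more can be done
None
```

The knob is free and turned to its open stop, and the headband loupe hangs upright astride the smaller rail's bar. I handed the job in at about 36 s; the final hang was checked by measurement only, and I viewed 11 pictures against the limit of 10. My first rocking swings fell short, and the grip once twisted the knob against its springy stop.

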